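# Fetch the folded fan from behind the painter's pots

## Robot

A 7-joint arm with a two-finger parallel gripper is mounted at the origin on the work surface. World frame = base frame: x ahead of the robot, y to its left, z up, the work surface at z = 0. Lengths are in m, angles in rad, forces in N, time in s.
With the tool pointing down it reaches from about 0.425 to 0.95 m from the base axis. Payload 4.7 kg.
Tool frame: the origin (TCP) lies on the centre line of the jaws, within the pads' length; the fingertips stand robot.nose_length ahead of it and the grasp point (between the pads) lies 8 mm behind it (robot.nose_length is the distance from the TCP to the fingertips, in m); z points along the fingers, x is the direction in which the jaws open and shut, and the axes are right-handed (so a half turn about z gives the same grasp; the last joint's range is limited). The gripper opens to 85 mm and grips with 20 to 120 N. Pads are 22 mm wide; open, the fingers measure 114 mm over their backs; the gripper's body (76 mm by 85 mm) begins 54 mm behind the grasp point. The pads swing forward as they close: fully open they stand 13 mm farther back than shut.
Start: joints at [-1.137, 0.469, -0.049, 1.532, 0.024, 1.141, -0.082], TCP at [0.301, 0.604, 0.242] pointing down, gripper open.
Joint ranges: [-2.59, 2.59], [-0.33, 1.99], [-1.39, 1.29], [0.1, 2.45], [-1.04, 4.18], [0.21, 1.99], [-2.66, 2.66]. Speed limits (rad/s): [2.57, 2.57, 3.14, 3.14, 3.14, 3.14, 3.14].

## Interface

Orientations are given as [roll, pitch, yaw] about the fixed x, y, z axes, in that order (R = Rz(yaw) Ry(pitch) Rx(roll)).
In Python, from plant import robot gives the robot as it stands. Calls block until the motion is done:
- robot.goto(position, orientation): joint-space move of the TCP to a pose.
- robot.move_straight(position, vel=0.15, attitude=None, contact_N=None): straight line of the TCP; attitude=None keeps the orientation; vel is the mean speed in m/s. With contact_N (N) it stops when the force on the tool has changed by that much, and returns True; else False.
- robot.move_joints(angles): joint-space move.
- robot.grip(opening, strength=None): opening from 0.0 (shut) to 1.0 (fully open); strength is the grip in N (None keeps the last); returns when the fingers have stopped.
- robot.sleep(seconds).
- robot.inverse_kinematics(position, orientation): joint angles nearest the present ones, or None.
- robot.sense(): the state.
- robot.grab_frame(name): name is "scene" or "top" or "wrist"; returns a dict with "image" (384x512x3 uint8, red, green, blue), "range_z" (384x512 float32, m along the optical axis (not along the pixel's ray), 0 where there is no reading), "fx", "fy", "cx", "cy" (pixels), "R" (3x3) and "t" (3): a world point X has camera coordinates R X + t. Camera axes: x right, y down, z forward; pixel columns grow to the right and rows downward; lengths in m; the calibration is good to about 2 mm. A picture is of the moment at which its call begins.
A pose or a line that the arm cannot do raises robot.IKError and nothing moves.
- robot.close_job(): hands the job in, once; it reports no verdict.
The state is a dict: "t": time; "joint_pos": joint angles; "joint_velocities": joint speeds; "effort": joint torques, N m; "tcp_pos": TCP position; "tcp_rot": TCP orientation; "wrist_force": force on the tool from outside, world axes, zero at the start; "torque": the same for the moment, N m; "opening": opening from 0.0 (shut) to 1.0 (fully open).
Only numpy, scipy, OpenCV 4.12 (cv2) and the standard library are available. Lean on these libraries where they do the work, as an engineer would, in place of code of your own. Each camera call takes 0.05 s, during which the arm holds its last target.

## Task

Move the ink bottle, the wooden seal case and the lidded jar from the wooden tray onto the bamboo mat, so that all three stand there together out of the way, then take the folded fan that lies behind them and lay it flat in the open cardboard fan box. Only when the fan is in its box, put the bottle, the case and the jar back on the tray, each upright on the very seat where it stood at the start. Do not tip any of the three over, and leave the inkstone, the bowl and the brush rest where they are.

Things in the scene. Friction and masses are not known exactly. Their poses are not given: they have to be found in the camera images.
- tray: Fixed wooden tray, 140 (its x) by 220 (its y) mm; rim 5 mm wide, 12 mm high; inner floor 5 mm above the table. Origin: centre of its underside, on the table, z up. Three pale flush round seats (54 mm) at x = -24, y = -60, 0, +60 mm; each upright thing starts within 3 mm of a seat (which one varies). The fan lies behind, at about x = +20 mm, along the tray's y. Tray, mat and box swap places.
- mat: Fixed thin bamboo mat with dark stripes, 110 (its x) by 210 (its y) by 3 mm thick, the side area where the three upright things wait. Origin at the centre of its underside, on the table, z up. A row along its y with 65 mm spacing holds all three.
- fanbox: Fixed shallow open cardboard box for the fan, without lid, lined with white paper, 62 (its x) by 228 (its y) mm outside, 14 mm high, walls 5 mm, inner floor 5 mm above the table, so 52 by 218 mm inside. Origin at the centre of its underside, on the table, z up. The fan goes in along its y, either way round.
- ink_center (a point): Loose round ink bottle of black plastic, 50 mm diameter with straight sides up to 56 mm, a sloping shoulder and a 22 mm wide cap; 82 mm high in all, about 150 g. The point is on its axis 41 mm above its underside, z up.
- case_center (a point): Loose square upright seal case of dark wood with a thin pale line round it, 50 by 50 mm, 74 mm high, about 140 g. The point is at its centre, 37 mm above its underside; x and y are square to its sides (within 0.05 rad of the tray's axes at the start), z up.
- jar_center (a point): Loose round white ceramic jar with a domed lid and small ball knob, 50 mm diameter with straight sides from 6 to 60 mm and a 51 mm lid edge from 60 to 66 mm, 80 mm high in all, about 180 g. The point is on its axis 40 mm above its underside, z up.
- fan_center (a point): Loose folded (closed, stiff) bamboo and paper fan lying flat, 26 (its x) by 190 (its y) by 24 mm high, about 60 g, brass rivet at its -y end. The point is at its centre, 12 mm above its underside; y along its length, z up.
- inkstone_center (a point): Bystander: dark slab inkstone, 60 by 100 mm, 22 mm high, between robot and work. Point 8 mm above the table.
- washbowl_center (a point): Bystander: small blue ceramic bowl, 72 mm across, 40 mm high, at the far left. Point 20 mm above the table.
- brushrest_center (a point): Bystander: terracotta brush rest with three peaks, 30 by 110 mm, 34 mm high, at the far right. Point 6 mm above the table.
There are look-alikes about, which are no part of the job. What is meant by the part that bears fan_center is not grey or red, and is the larger of those in its own colour.

How it is judged:
By the outcome, as a careful person would: the job done as asked, in the order asked, and still so for the second after the job is handed in, with the robot touching nothing.
It also fails if it takes over 144 s, if anything falls off the work surface, if the arm or the gripper's body presses on something with over 40 N, if the wrist force passes 120 N, or if a joint passes its speed limit or range.

## Working session

There is one attempt and no reset: what is moved stays moved. The work goes in short steps, each a Python script; the robot and the scene stay as the last script left them, time stands still between calls to the robot, and variables do not carry over. Pictures are saved under pics/ and viewed, and the job is handed in when it is done.

```bash
ls; mkdir -p pics; python3 - <<'E'
from plant import robot
import cv2,numpy as np,pickle
print(robot.nose_length, robot.sense())
for n in ["scene","top","wrist"]:
    f=robot.grab_frame(n); pickle.dump(f,open(f"pics/{n}0.pkl","wb"))
    cv2.imwrite(f"pics/{n}0.png",cv2.resize(f["image"][:,:,::-1],(800,600)))
    print(n,f["fx"],f["cx"],f["cy"],f["R"],f["t"])
E
```

```text
pics
0.011 {'t': 0.0, 'joint_pos': array([-1.13688887,  0.46946563, -0.04859946,  1.53369395,  0.02408958,
        1.14097143, -0.08226768]), 'joint_velocities': array([-0.00044375,  0.00053378,  0.00099321,  0.00061029,  0.00078815,
       -0.00016   ,  0.00055523]), 'effort': array([-1.21183526e-03, -5.10308433e+01, -4.70846146e-02, -2.37710631e+01,
        1.06440845e-02,  7.72549974e-03,  7.99766525e-06]), 'tcp_pos': array([0.30109793, 0.60350213, 0.24124508]), 'tcp_rot': array([3.14153365e+00, 1.95229077e-03, 1.10805244e+00]), 'wrist_force': array([-0.40046758,  0.81227986,  0.31718871]), 'torque': array([-0.04392348,  0.00395705, -0.02554315]), 'opening': 1.0001551549362118}
scene 349.5025682804064 250.26268752019095 188.09027854578179 [[ 0.66880667  0.74320211  0.01866174]
 [ 0.54186386 -0.47012908 -0.69667941]
 [-0.50900018  0.47605596 -0.71713983]] [-0.33706595 -0.24718831  1.22250954]
top 375.7546947472719 257.6114615072061 188.42552312357586 [[ 0.01609743 -0.99986482 -0.00334756]
 [-0.98966645 -0.01545597 -0.14255327]
 [ 0.14248226  0.00560771 -0.98978147]] [-0.00946136  0.54387922  1.01486081]
wrist 321.23009501617025 257.03865623829677 194.78641475449524 [[ 0.44545384  0.89530378 -0.00141857]
 [ 0.84817324 -0.42149591  0.32084787]
 [ 0.28665839 -0.14412611 -0.94712968]] [-0.67314409 -0.04199516  0.38189342]
```

View pics/top0.png

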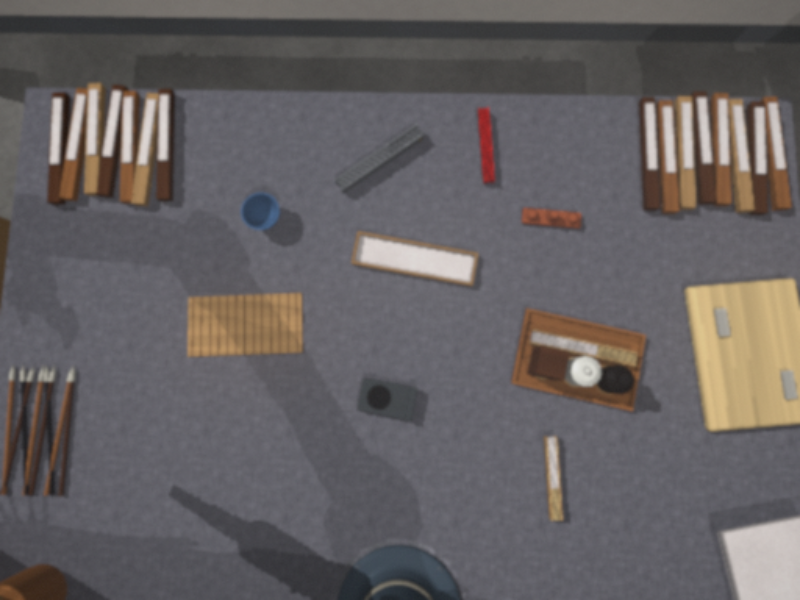

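View pics/scene0.png

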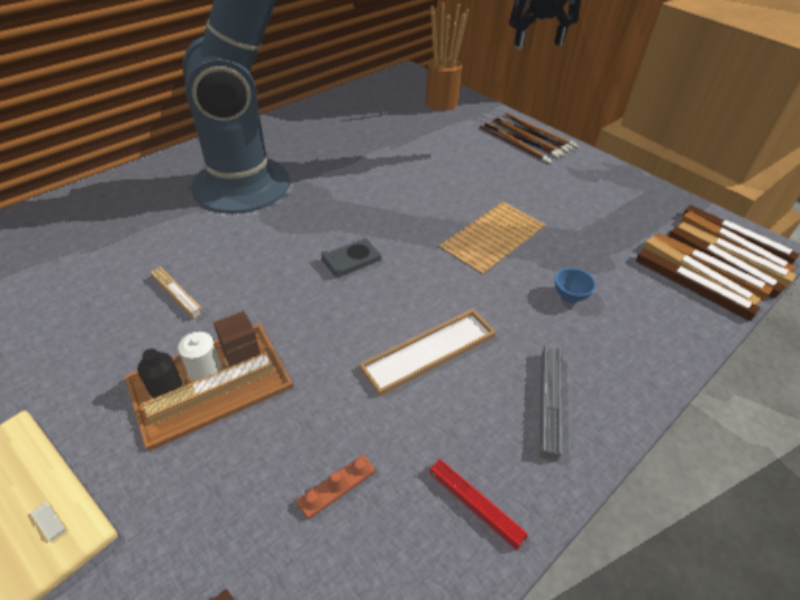

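Top view (800x600): the tray is at (580,360) with case (550,362), jar (586,371), bottle (616,378), and the fan behind at (583,347). The mat is at (245,323) and the fan box at (415,258). The small pale fan (553,478), the grey one and the red one are look-alikes. Next I measure coarse positions.

```bash
cat > h.py <<'E'
import numpy as np,cv2,pickle
def cloud(f):
    z=f["range_z"].astype(float); v,u=np.mgrid[:z.shape[0],:z.shape[1]]
    P=np.stack([(u-f["cx"])/f["fx"]*z,(v-f["cy"])/f["fy"]*z,z],-1)
    W=(P-f["t"])@f["R"]; W[z<=0]=np.nan
    return W
def atz(f,u,v,h):
    d=f["R"].T@np.array([(u-f["cx"])/f["fx"],(v-f["cy"])/f["fy"],1.]); c=-f["R"].T@f["t"]
    return c+d*(h-c[2])/d[2]
def proj(f,X):
    p=f["R"]@np.asarray(X,float)+f["t"]; return p[0]/p[2]*f["fx"]+f["cx"],p[1]/p[2]*f["fy"]+f["cy"]
def save(f,name,pts=[],crop=None):
    im=cv2.resize(f["image"][:,:,::-1],(768,576),interpolation=cv2.INTER_CUBIC)
    for X in pts:
        u,v=proj(f,X); cv2.drawMarker(im,(int(u*1.5+.25),int(v*1.5+.25)),(0,255,0),0,10,1)
    cv2.imwrite(name,im)
E
python3 - <<'E'
from h import *
f=pickle.load(open("pics/top0.pkl","rb")); W=cloud(f)
s=.64
for n,u,v,h in [("case",550,362,.079),("jar",586,371,.085),("ink",616,378,.087),("fan",583,347,.029),("mat",245,323,.003),("box",415,258,.005),("tray",580,360,.005),("stone",390,400,.022),("bowl",260,210,.04),("rest",551,218,.03),
 ("traycA",527,310,.012),("B",646,333,.012),("C",636,409,.012),("D",514,384,.012),
 ("boxA",358,233,.014),("B",479,252,.014),("C",473,285,.014),("D",352,262,.014),("matA",188,296,.003),("B",302,293,.003),("C",302,353,.003),("D",188,356,.003)]:
    print(n,atz(f,u*s,v*s,h).round(4),W[int(v*s),int(u*s)].round(4))
# floor check
m=np.isfinite(W[...,2]); print(np.median(W[200:215,180:220,2]))
# wrist cam relative tool
from scipy.spatial.transform import Rotation as R
w=pickle.load(open("pics/wrist0.pkl","rb"))
Rt=R.from_euler("xyz",[3.14153365,1.95e-3,1.10805]).as_matrix(); p=np.array([.3011,.6035,.24125])
print(Rt.T@(-w["R"].T@w["t"]-p), w["R"]@Rt)
E
```

```text
case [ 0.4263 -0.2531  0.079 ] [ 0.428  -0.2524  0.082 ]
jar [ 0.412  -0.3118  0.085 ] [ 0.4132 -0.3123  0.0833]
ink [ 0.4011 -0.3611  0.087 ] [ 0.4036 -0.365   0.0744]
fan [ 0.4555 -0.3248  0.029 ] [ 0.4559 -0.3253  0.0263]
mat [0.4913 0.2892 0.003 ] [0.4935 0.2919 0.0018]
box [ 0.618  -0.0229  0.005 ] [ 0.6178 -0.0211  0.0073]
tray [ 0.4332 -0.3259  0.005 ] [ 0.4316 -0.304   0.0775]
stone [0.3564 0.0185 0.022 ] [0.3563 0.0202 0.0189]
bowl [0.696  0.2628 0.04  ] [0.7056 0.2716 0.0109]
rest [ 0.6918 -0.2722  0.03  ] [ 0.6935 -0.2705  0.0294]
traycA [ 0.5225 -0.2293  0.012 ] [ 0.5229 -0.2271  0.0186]
B [ 0.4838 -0.4453  0.012 ] [ 0.4847 -0.4468  0.0053]
C [ 0.3473 -0.4216  0.012 ] [ 0.3491 -0.4249  0.0034]
D [ 0.388 -0.204  0.012] [ 0.3901 -0.2008  0.015 ]
boxA [0.662  0.0842 0.014 ] [0.6618 0.0844 0.0162]
B [ 0.6293 -0.1414  0.014 ] [ 0.6318 -0.1407  0.0064]
C [ 0.5671 -0.1302  0.014 ] [ 0.568  -0.1279  0.0156]
D [0.6068 0.0939 0.014 ] [0.6085 0.0946 0.0155]
matA [0.5399 0.3979 0.003 ] [0.5415 0.3997 0.0009]
B [0.5489 0.1862 0.003 ] [0.5503 0.187  0.0035]
C [0.4379 0.1817 0.003 ] [0.4405 0.1828 0.0017]
D [0.4291 0.3903 0.003 ] [0.4314 0.3915 0.0029]
nan
[-0.00111523 -0.08349078 -0.13297475] [[ 9.99999292e-01 -1.06468084e-03 -5.31491401e-04]
 [ 8.37912126e-04  9.47148541e-01 -3.20794232e-01]
 [ 8.44944778e-04  3.20793559e-01  9.47148763e-01]]
```

View pics/wrist0.png

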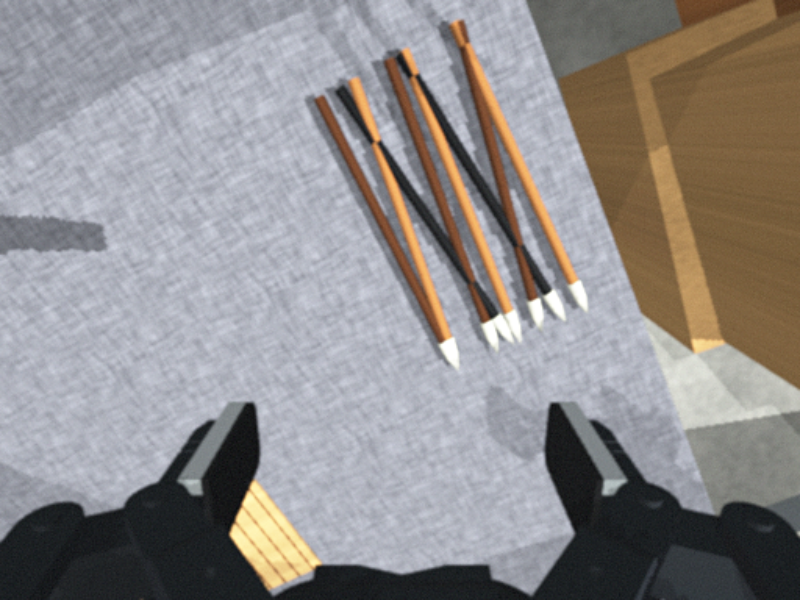

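```bash
cat >> h.py <<'E'
import math
def R2(a): return np.array([[math.cos(a),-math.sin(a)],[math.sin(a),math.cos(a)]])
E
python3 - <<'E'
from plant import robot
from h import *
for n,c,psi,off in [("box",np.array([.616,-.024]),-.16,.05),("tray",np.array([.4354,-.325]),-.177,.05)]:
    p=c+off*(R2(psi)@np.array([0,-1]))
    robot.goto([*p,.25],[math.pi,0,psi]); robot.sleep(.15)
    f=robot.grab_frame("wrist"); pickle.dump(f,open(f"pics/w_{n}.pkl","wb"))
    save(f,f"pics/w_{n}.png")
    s=robot.sense(); print(s["t"],s["tcp_pos"],s["joint_pos"].round(2))
E
```

```text
2.975 [ 0.60814787 -0.07274895  0.24992615] [-0.39  0.4   0.59  1.71 -0.24  1.11  0.12]
4.5 [ 0.42770859 -0.37320108  0.24982164] [ 0.07  0.34  0.74  1.82 -0.26  1.08  0.73]
```

View pics/w_tray.png

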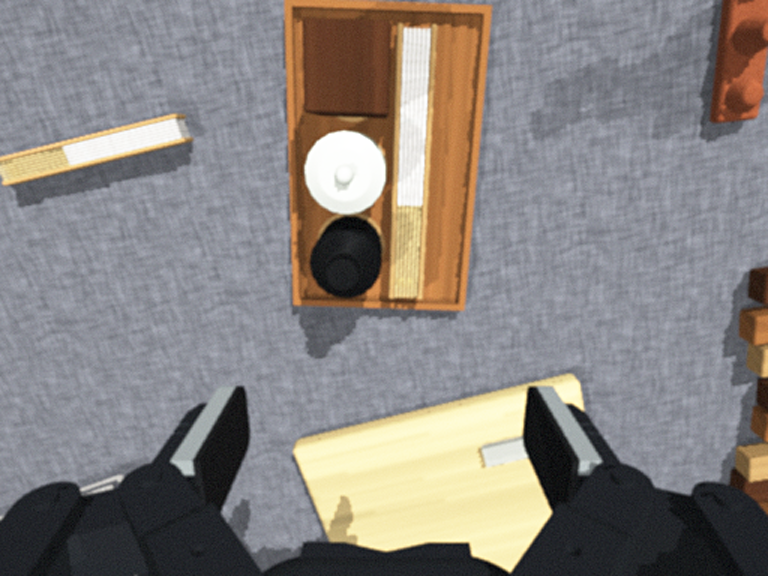

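View pics/w_box.png

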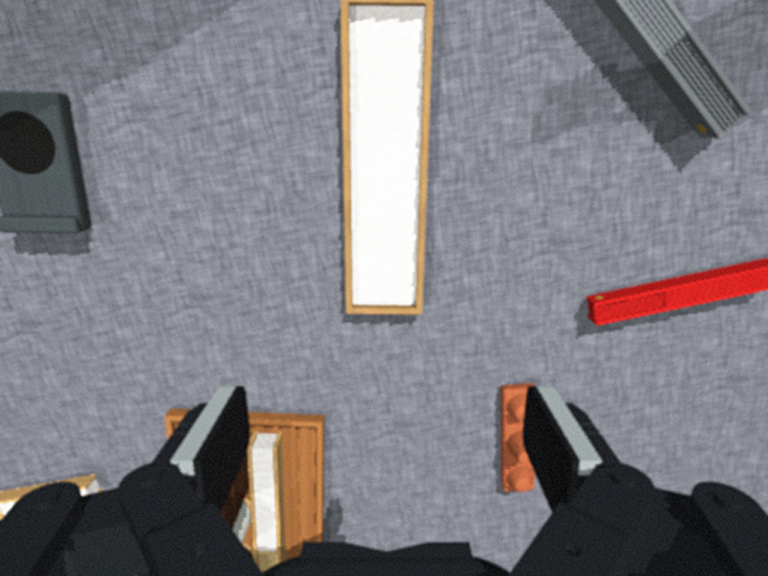

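```bash
cat > fit.py <<'E'
from h import *
from scipy.optimize import least_squares
def fit(f,px,hx,hy,z,x0):
    L=np.array([[-hx,hy],[hx,hy],[hx,-hy],[-hx,-hy]])
    def r(p):
        Q=(R2(p[2])@L.T).T+p[:2]
        return np.concatenate([np.array(proj(f,[*q,z]))*1.5+.25-np.array(c) for q,c in zip(Q,px)])
    s=least_squares(r,x0); return s.x,s.fun.round(1)
def overlay(f,name,polys,box,k=4):
    x0,y0,x1,y1=box
    im=cv2.resize(f["image"][y0:y1,x0:x1,::-1],None,fx=k,fy=k,interpolation=cv2.INTER_CUBIC)
    for P,col in polys:
        q=np.array([proj(f,X) for X in P]); q=((q-[x0,y0]+.5)*k-.5)
        cv2.polylines(im,[np.round(q*8).astype(np.int32)],True,col,1,cv2.LINE_AA,3)
    cv2.imwrite(name,im)
def rect(p,hx,hy,z): return [[*(R2(p[2])@np.array(l)+p[:2]),z] for l in [(-hx,hy),(hx,hy),(hx,-hy),(-hx,-hy)]]
def circ(c,r,z): return [[c[0]+r*math.cos(a),c[1]+r*math.sin(a),z] for a in np.linspace(0,6.28,60)]
E
python3 - <<'E'
from fit import *
f=pickle.load(open("pics/w_tray.pkl","rb"))
t,e=fit(f,[(286,2),(491,7),(465,309),(294,309)],.07,.11,.012,[.4354,-.325,-.177]); print("tray",t.round(4),e)
g=pickle.load(open("pics/w_box.pkl","rb"))
b,e=fit(g,[(341,0),(434,0),(422,314),(346,314)],.031,.114,.014,[.616,-.024,-.16]); print("box",b.round(4),e)
T=lambda x,y: R2(t[2])@np.array([x,y])+t[:2]
polys=[(rect(t,.07,.11,.012),(0,255,0)),(rect(t,.065,.105,.005),(255,255,0))]
for y in(-.06,0,.06): polys.append((circ(T(-.024,y),.027,.005),(255,0,255)))
polys.append((circ(T(-.024,-.06),.025,.061),(0,0,255))); polys.append((circ(T(-.024,0),.0255,.068),(0,0,255)))
polys.append((rect([*T(-.024,.06),t[2]],.025,.025,.079),(0,0,255)))
polys.append((rect([*T(.02,0),t[2]],.013,.095,.029),(255,255,0)))
overlay(f,"pics/ov_tray.png",polys,(180,0,340,146))
overlay(g,"pics/ov_box.png",[(rect(b,.031,.114,.014),(0,255,0)),(rect(b,.026,.109,.005),(0,0,255))],(190,0,330,146))
W=cloud(f); print("floor z",np.nanmedian(W[200:240,100:150,2]), "traytop",[W[int(v/1.5),int(u/1.5)].round(3) for u,v in [(345,65),(345,190),(408,120),(450,150)]])
E
```

```text
tray [ 0.4344 -0.3215 -0.1994] [-1.8 -0.7  0.3  0.5  0.6  2.3  1.2 -1.9]
box [ 0.6149 -0.0222 -0.1682] [ 0.1 -1.8 -0.3 -0.7 -0.1  2.2  0.4  1.5]
floor z 0.0010396653527708069 traytop [array([ 0.424, -0.254,  0.081]), array([ 0.41 , -0.323,  0.077]), array([ 0.457, -0.289,  0.029]), array([ 0.486, -0.315,  0.006])]
```

View pics/ov_tray.png

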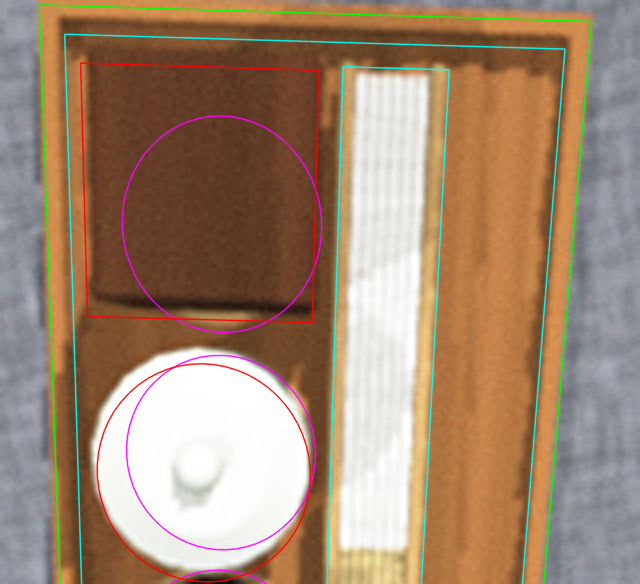

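View pics/ov_box.png

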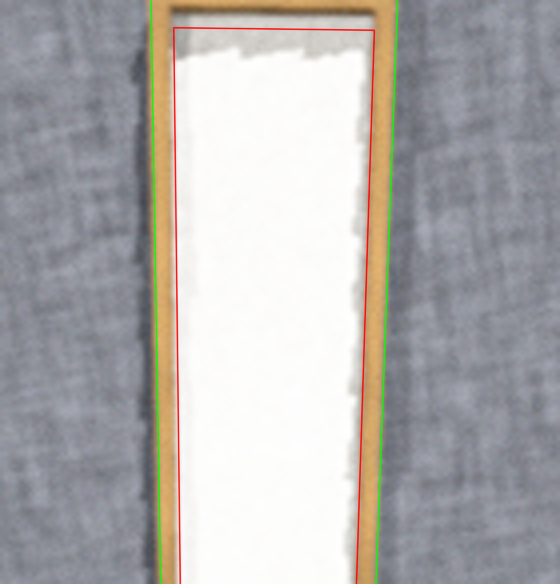

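```bash
cat > vt.py <<'E'
from fit import *
import sys
f=pickle.load(open("pics/w_tray.pkl","rb"))
t=np.array([float(x) for x in sys.argv[1:4]])
T=lambda x,y: R2(t[2])@np.array([x,y])+t[:2]
polys=[(rect(t,.07,.11,.012),(0,255,0)),(rect(t,.065,.105,.012),(255,255,0))]
for y in(-.06,0,.06): polys.append((circ(T(-.024,y),.027,.005),(255,0,255)))
polys.append((circ(T(-.024,-.06),.025,.061),(0,0,255))); polys.append((circ(T(-.024,0),.0255,.068),(0,0,255)))
polys.append((rect([*T(-.024,.06),t[2]],.025,.025,.079),(0,0,255)))
overlay(f,"pics/ov_a.png",polys,(180,0,340,116),5)
overlay(f,"pics/ov_b.png",polys,(180,100,340,216),5)
E
python3 vt.py .4344 -.3215 -.1994
```

```text
(no output)
```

View pics/ov_a.png

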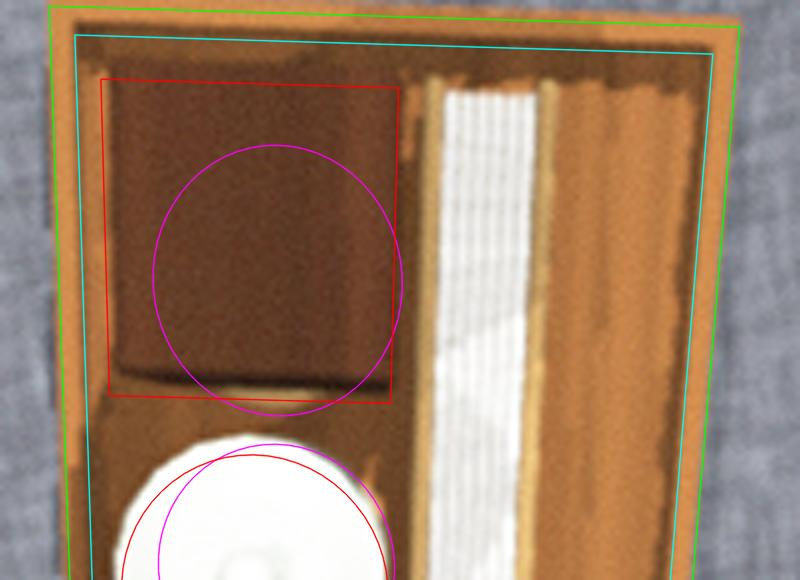

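View pics/ov_b.png

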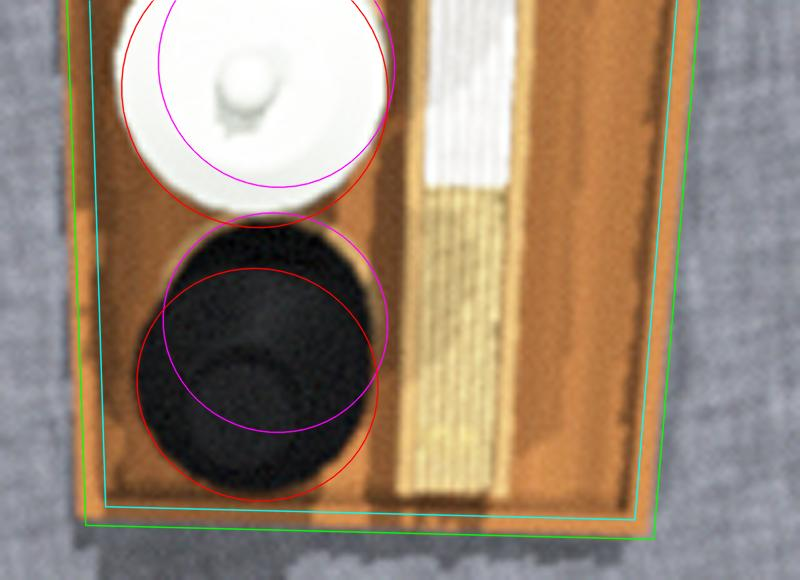

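```bash
python3 - <<'E'
from fit import *
f=pickle.load(open("pics/w_tray.pkl","rb"))
obs=[(-.065,.105,75,21,0),(.065,.105,712,40,0),(.065,-.105,635,510,100),(-.065,-.105,101,497,100),(-.07,-.11,78,518,100),(.07,-.11,655,537,100),(.07,.11,741,14,0)]
def r(p):
    o=[]
    for x,y,u,v,dy in obs:
        q=np.array(proj(f,[*(R2(p[2])@np.array([x,y])+p[:2]),.012])); o+=list((q-[180,dy]+.5)*5-.5-[u,v])
    return np.array(o)
s=least_squares(r,[.4344,-.3215,-.2],loss="soft_l1"); print(s.x.round(4),r(s.x).round(0).reshape(-1,2).tolist())
import subprocess; subprocess.run(["python3","vt.py",*map(str,s.x)])
E
```

```text
[ 0.4348 -0.3192 -0.2006] [[-1.0, 0.0], [1.0, 1.0], [-1.0, 1.0], [3.0, 0.0], [6.0, -2.0], [-2.0, -7.0], [-1.0, -0.0]]
```

View pics/ov_a.png

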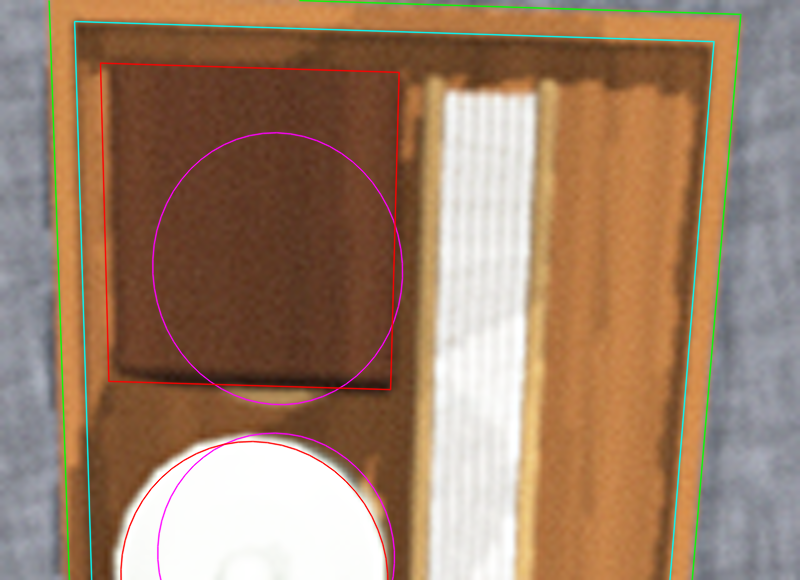

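View pics/ov_b.png

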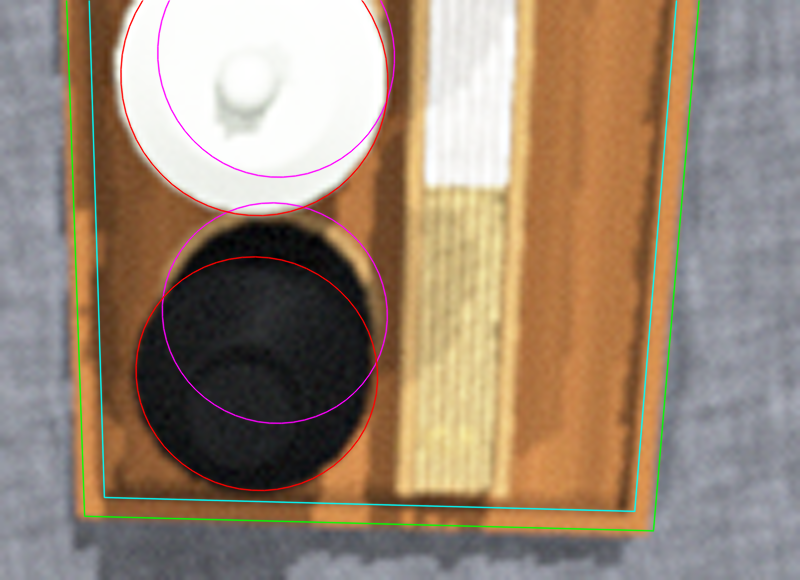

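Tray pose is (0.4348, -0.3192, yaw -0.2006): rims, seat arcs and objects all match within about 1 mm. Now I move the case first.

```bash
cat > ops.py <<'E'
from fit import *
from plant import robot
TR=np.array([.4348,-.3192,-.2006]); MT=np.array([.489,.289,.05]); BX=np.array([.6149,-.0205,-.1682])
def at(F,x,y): return R2(F[2])@np.array([x,y])+F[:2]
def down(yaw): return [math.pi,0,yaw]
def pick(p,yaw,zg,hi=.20,force=40):
    robot.goto([*p,hi],down(yaw)); robot.move_straight([*p,zg],vel=.15)
    robot.grip(0.,force); s=robot.sense(); print("grip",s["opening"],s["tcp_pos"].round(4),s["t"])
    robot.move_straight([*p,hi],vel=.2); s=robot.sense(); print("lift",s["opening"],s["wrist_force"].round(2))
def place(p,yaw,zp,hi=.20,op=1.0,dz=.004):
    robot.goto([*p,hi],down(yaw)); robot.move_straight([*p,zp+.003],vel=.18)
    c=robot.move_straight([*p,zp-dz+.001],vel=.02,contact_N=4); s=robot.sense()
    print("place",c,s["tcp_pos"].round(4),"want",np.round([*p,zp],4),s["wrist_force"].round(1))
    robot.grip(op); robot.move_straight([*p,hi],vel=.25); print("t",robot.sense()["t"])
E
python3 - <<'E'
from ops import *
for F in(TR,MT):
  for y in(-.06,0,.06): 
    for z in(.045,.2): print(np.round(robot.inverse_kinematics([*at(F,-.024 if F is TR else 0,y),z],down(F[2])),2))
pick(at(TR,-.024,.06),TR[2],.046)
place(at(MT,0,.065),MT[2],.044)
f=robot.grab_frame("wrist");save(f,"pics/m1.png")
E
```

```text
[ 0.24  0.58  0.58  2.03 -0.5   0.67  0.94]
[ 0.1   0.36  0.73  1.92 -0.29  0.97  0.77]
[ 0.14  0.54  0.56  2.1  -0.49  0.63  0.84]
[-0.03  0.31  0.73  1.98 -0.25  0.94  0.64]
[ 0.02  0.51  0.55  2.15 -0.47  0.6   0.72]
[-0.15  0.26  0.73  2.03 -0.22  0.93  0.49]
[-1.06  0.62  0.73  2.04 -0.64  0.71  0.14]
[-0.9   0.31  0.48  1.92 -0.18  0.95 -0.29]
[-1.1   0.64  0.68  1.98 -0.6   0.73 -0.01]
[-0.92  0.35  0.39  1.86 -0.16  0.97 -0.4 ]
[-1.14  0.66  0.63  1.91 -0.55  0.75 -0.15]
[-0.93  0.39  0.32  1.79 -0.14  0.99 -0.51]
grip 0.5832116881801471 [ 0.4239 -0.2558  0.0467] 6.6833
lift 0.5766257128887445 [-0.49 -0.28 -2.24]
place True [0.4867 0.3546 0.0447] want [0.4858 0.3539 0.044 ] [-0.1  0.8  5.1]
t 12.2833
```

View pics/m1.png

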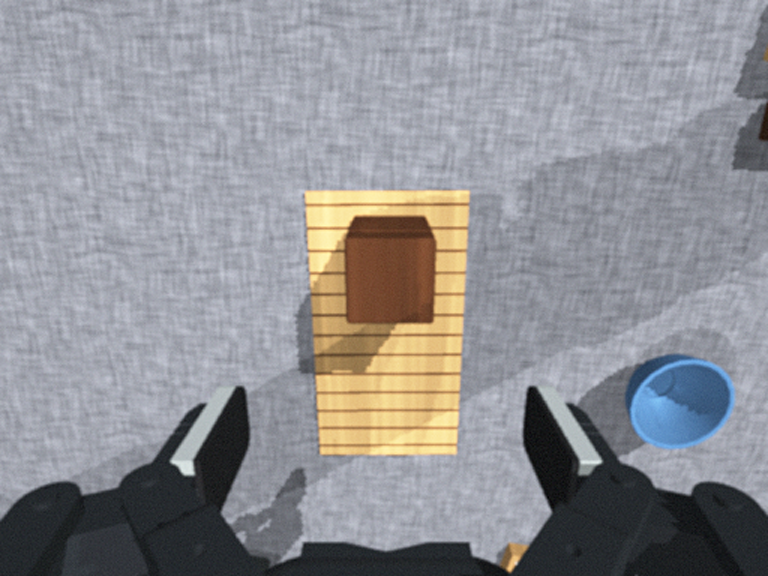

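The case stands well inside the mat (px 345–435, 215–322), and its contact height agrees. Next the jar and the bottle.

```bash
python3 - <<'E'
from ops import *
pick(at(TR,-.024,.001),TR[2],.046)
place(at(MT,0,0),MT[2],.044)
pick(at(TR,-.024,-.06),TR[2],.045)
place(at(MT,0,-.065),MT[2],.043)
f=robot.grab_frame("wrist");save(f,"pics/m2.png");pickle.dump(f,open("pics/m2.pkl","wb"))
p=TR[:2]+.05*(R2(TR[2])@np.array([0,-1]))
robot.goto([*p,.25],down(TR[2])); robot.sleep(.2)
f=robot.grab_frame("wrist");pickle.dump(f,open("pics/w_tray2.pkl","wb"));save(f,"pics/w_tray2.png")
polys=[(rect(TR,.07,.11,.012),(0,255,0))]+[(circ(at(TR,-.024,y),.027,.005),(255,0,255)) for y in(-.06,0,.06)]+[(rect([*at(TR,.02,0),TR[2]],.013,.095,.029),(255,255,0))]
overlay(f,"pics/ov2.png",polys,(170,0,350,216),2.75)
E
```

```text
grip 0.5828926924875154 [ 0.4119 -0.3136  0.0468] 16.325
lift 0.5814214081031917 [-0.19  0.54 -1.6 ]
place True [0.49   0.2896 0.0448] want [0.489 0.289 0.044] [0.4 0.3 6.1]
t 21.9083
grip 0.5745696025894852 [ 0.3996 -0.3734  0.0459] 25.9
lift 0.5677111212198855 [-0.38  1.37 -0.47]
place True [0.4932 0.2246 0.0439] want [0.4922 0.2241 0.043 ] [0.1 0.1 5.6]
t 31.5
```

View pics/m2.png

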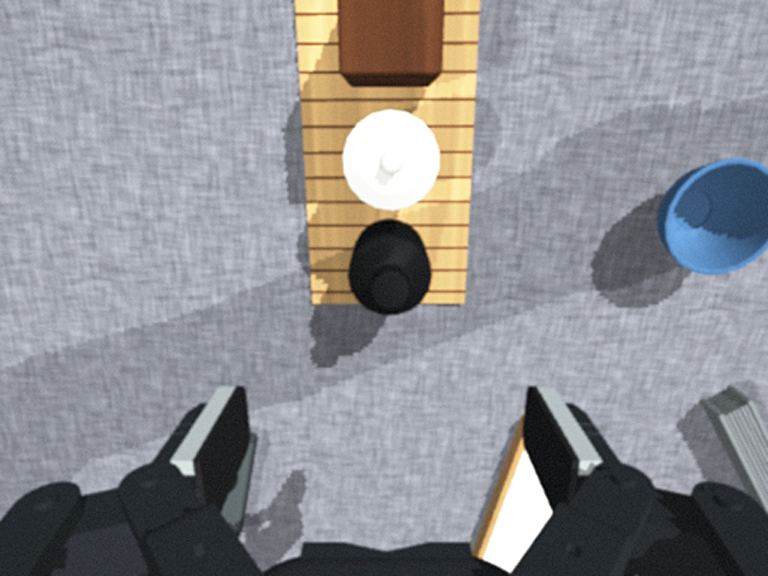

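View pics/ov2.png

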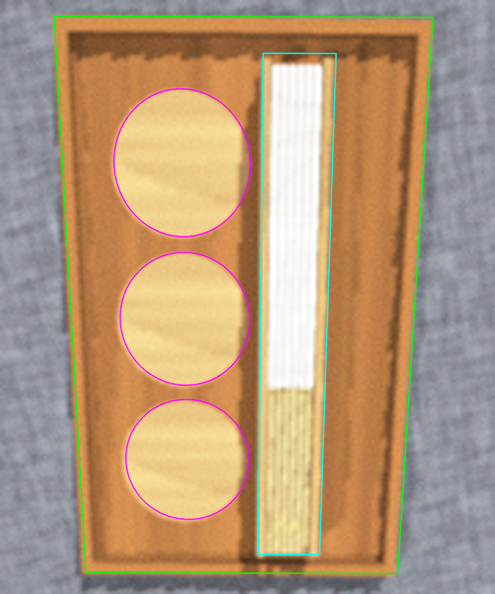

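All three stand on the mat (case top, jar at (391,160), bottle at (390,268)). The bare seats match my tray model to under 1 mm. Now the fan.

```bash
python3 - <<'E'
from ops import *
robot.grip(.7)
pick(at(TR,.0195,0),TR[2],.027,hi=.15,force=30)
place(at(BX,0,0),BX[2],.027,hi=.15,op=.55)
p=BX[:2]+.05*(R2(BX[2])@np.array([0,-1]))
robot.goto([*p,.25],down(BX[2])); robot.sleep(.1)
f=robot.grab_frame("wrist");pickle.dump(f,open("pics/w_box2.pkl","wb"));save(f,"pics/w_box2.png");print(robot.sense()["t"])
E
```

```text
grip 0.29565729425933035 [ 0.4545 -0.3234  0.0278] 36.2167
lift 0.292208057547968 [-0.65 -0.18 -1.26]
place True [ 0.616  -0.0208  0.0275] want [ 0.6149 -0.0205  0.027 ] [-0.1 -0.9  4.4]
t 40.3417
41.0167
```

View pics/w_box2.png

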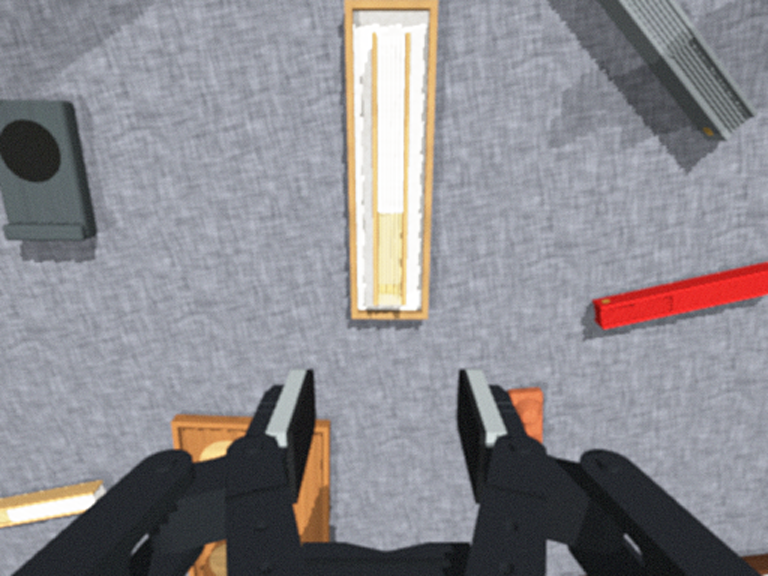

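The fan lies flat inside the box (px x 372–410, y 33–305, clear of all walls). Before returning the three, I check where they really stand on the mat compared with where I assume.

```bash
python3 - <<'E'
from ops import *
p=MT[:2]+.03*(R2(MT[2])@np.array([0,-1]))
robot.goto([*p,.27],[math.pi,0,MT[2]]); robot.grip(1.0); robot.sleep(.1)
f=robot.grab_frame("wrist");pickle.dump(f,open("pics/m3.pkl","wb"))
c,j,i=[np.array(v) for v in ([.4867,.3546],[.49,.2896],[.4932,.2246])]
polys=[(rect(MT,.055,.105,.003),(0,255,0)),(rect([*c,MT[2]],.025,.025,.077),(0,0,255)),(circ(j,.0255,.066),(0,0,255)),(circ(i,.025,.059),(0,0,255)),(circ(i,.025,.003),(255,0,255)),(circ(i,.011,.085),(255,255,0))]
overlay(f,"pics/ov3.png",polys,(170,20,350,220),2.9)
print(robot.sense()["t"])
E
```

```text
42.95
```

View pics/ov3.png

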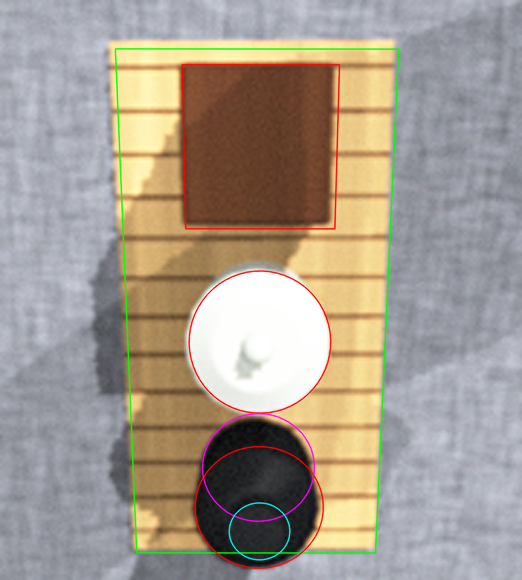

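```bash
python3 - <<'E'
from ops import *
for n,my,ty,z in [("case",.065,.06,.044),("jar",0,0,.044),("ink",-.065,-.06,.043)]:
    print(n); pick(at(MT,0,my),MT[2],z)
    place(at(TR,-.024,ty-.0007),TR[2],z+.002)
p=TR[:2]+.05*(R2(TR[2])@np.array([0,-1]))
robot.goto([*p,.25],down(TR[2])); robot.sleep(.2)
f=robot.grab_frame("wrist");pickle.dump(f,open("pics/w_tray3.pkl","wb"))
polys=[(rect(TR,.07,.11,.012),(0,255,0))]+[(circ(at(TR,-.024,y),.027,.005),(255,0,255)) for y in(-.06,0,.06)]
polys+=[(circ(at(TR,-.024,-.06),.025,.061),(0,0,255)),(circ(at(TR,-.024,0),.0255,.068),(0,0,255)),(rect([*at(TR,-.024,.06),TR[2]],.025,.025,.079),(0,0,255))]
overlay(f,"pics/ov4.png",polys,(170,0,350,216),2.75); save(robot.grab_frame("top"),"pics/top4.png"); save(robot.grab_frame("scene"),"pics/scene4.png")
print(robot.sense()["t"])
E
```

```text
case
grip 0.5783310634901091 [0.4862 0.3542 0.0447] 45.1083
lift 0.5783704551895544 [-0.11  0.9  -1.51]
place True [ 0.4241 -0.2568  0.0466] want [ 0.4231 -0.2563  0.046 ] [0.  1.2 6.2]
t 50.7083
jar
grip 0.5872758991220499 [0.4894 0.2893 0.0448] 54.3083
lift 0.5832084439964713 [ 0.42  0.06 -1.74]
place True [ 0.412  -0.3158  0.0468] want [ 0.4111 -0.3151  0.046 ] [-0.3  1.2  4.5]
t 59.8917
ink
grip 0.5696564930095422 [0.4926 0.2244 0.0439] 63.4917
lift 0.5749201757110138 [-0.76 -0.28 -2.12]
place True [ 0.4    -0.3746  0.0459] want [ 0.3992 -0.3739  0.045 ] [0.1 0.3 6.1]
t 69.075
69.7667
```

View pics/ov4.png

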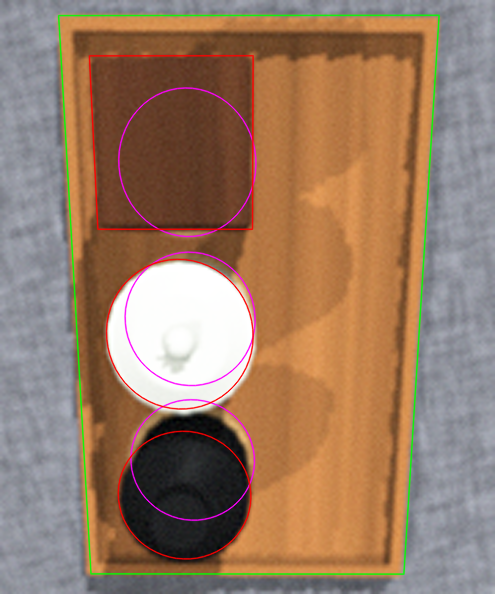

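View pics/scene4.png

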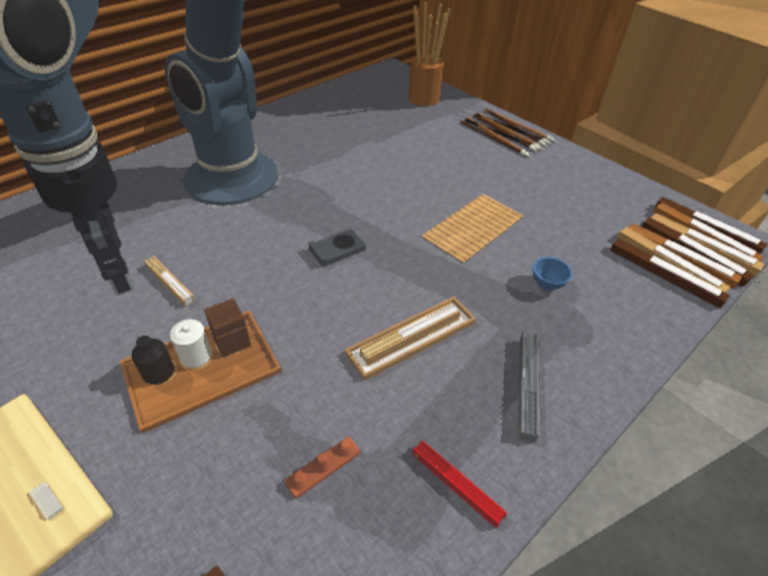

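All three match their seat outlines to about 1 mm and stand upright. The fan is in the box, and the bystanders have not moved. Handing in.

```bash
python3 - <<'E'
from plant import robot
robot.sleep(.3); print(robot.sense()["wrist_force"]); robot.close_job()
E
```

```text
[-0.41674071 -0.46289626  0.00458589]
the job is handed in; nothing more can be done
```

The job is done and handed in at about 70 s of the 144 s allowed; no verdict was reported.

I moved the seal case, the jar and the ink bottle to the mat, standing in a row. Then I laid the bamboo and paper fan (not the grey, red or smaller one) flat in its box. After that I put all three back on the seats where they had stood: the case at +y, the jar in the middle and the bottle at -y.

**Last checks:**
- **Seats:** in the wrist picture each of the three is upright and matches its seat outline to about 1 mm.
- **Fan:** it lies flat inside the box, clear of all the walls.
- **Bystanders:** the inkstone, bowl and brush rest look unmoved by eye in the scene picture; I did not measure them.
- **Robot:** the open gripper was well above everything and the wrist force was near zero.

**What disagreed:** my first fit of the tray was about 2.5 mm off along its y, and I corrected it before the first grasp. The wrist camera and the tool position differed by about 1 mm, which I allowed for when putting the three back. No check failed.

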